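# Space and bed the replacement tile of a laboratory bench plinth

## Task

The blue replacement tile in the middle of the small tiled plinth stands proud on its springs. Take the yellow spacer out of its stand, slide it upright, right to the bottom and about midway along, into the one joint beside the blue tile that is wide enough for it, and let it go. Then press the blue tile down flush with its neighbours gently with the closed fingers, and finish while holding it pressed there; leave the spacer in the joint, and the jar, bottle and cup where they stand.

Things in the scene. Friction and masses are not known exactly. Their poses are not given: they have to be found in the camera images.
- spacer_grip (a point): centre of the orange grip block of the spacer: block 18 x 34 x 26 mm (own x, y, z). Below it is a yellow blade, 8 mm thick along x, 50 mm long along y, reaching 40 mm below the block's underside; its lowest 5 mm is thinned to a foot 5 mm thick. Whole spacer 66 mm tall, 60 g; this point is 53 mm above the foot's underside and 13 mm below the top. z is up. It begins upright in the stand, its foot on the slot's floor
- spacer_foot (a point): centre of the underside of the spacer's foot; axes as the spacer
- stand: grey stand block 50 x 90 x 26 mm (own x, y, z), fixed to the bench, origin under its centre; in its top a slot 9.5 mm wide along x, 53 mm long along y and 20 mm deep holds the spacer upright (slot floor 6 mm above the bench)
- plinth: fixed low square plinth 256 mm wide, a dark board 12 mm thick carrying nine square tiles (white, the middle one blue) 18 mm thick in a 3 x 3 grid of 83 mm pitch, edges along its x and y; origin under its centre on the bench. The tops of all tiles but the blue one are 30 mm above the bench, the joints between tiles are open and 18 mm deep, down to the board (12 mm above the bench). Tiles are 80 mm wide, joints 3 mm, except at the short tile
- tile_top (a point): centre of the top face of the blue tile, the middle one of the grid, 80 mm square and 18 mm thick; axes as the plinth. It starts 6 mm proud (36 mm above the bench) and moves only straight up and down
- tile (a joint): how far the blue tile is pressed down, m: 0 is 6 mm proud, 0.006 is flush and against a solid stop. Springs push it up again when it is released: about 5 N starts it, about 9 N (up to 10 N) holds it flush; over 60 N would crack it
- short_tile_top (a point): centre of the top face of the short white tile, 65 mm square (its fellows are 80 mm), fixed in one of the four places that share an edge with the blue tile, 83 mm from the blue tile's centre, 30 mm above the bench. The joint between it and the blue tile is 10.5 mm wide, its middle 45.25 mm from the blue tile's centre towards the short tile's; it runs square to the line between the two centres
- jar: bystander: white jar with red cap, 60 mm wide, 85 mm tall, origin under its centre
- amber: bystander: amber bottle with black cap, 56 mm wide, 115 mm tall, origin under its centre
- cup: bystander: white cup, 70 mm wide, 60 mm tall, origin under its centre
Things that resemble listed ones, but are neither listed nor needed, are in the scene too. What is meant by the part that bears spacer_grip is not green or red, and is the larger of those in its own colour.

How it is judged:
On the way:
1. the spacer stands at the bottom of the wide joint beside the blue tile, let go (height (world z) of spacer_foot below 0.0155 m and angle between spacer_foot's own z axis and vertical below 0.2 rad and horizontal distance between spacer_foot and tile_top below 0.051 m and horizontal distance between spacer_foot and short_tile_top below 0.044 m and contact force between each of the arm, the fingers and spacer below 0.3 N), for 0.2 s.
At the end, for the whole second after the job is handed in: the spacer stands untouched (tilt under 0.2 rad) in the joint between blue and short tile, foot within 3.5 mm of the board, 51 mm of the blue and 44 mm of the short tile's centre; the fingers press the blue tile with over 3 N and hold it within 1.2 mm of flush (all of step 1 and value of joint tile above 0.0048 m and contact force between the fingers and tile above 3 N); the arm keeps its last pose, push and grip.
It fails at once if the blue tile is pressed too hard (over 60 N) (contact force between the fingers and tile above 60 N).
It fails at once if jar, bottle or cup moved by over 20 mm (distance of any of jar, amber, cup from where it was at the start of the episode above 0.02 m).
It fails at once if jar, bottle or cup tipped (angle between any of jar, amber, cup's own z axis and vertical above 0.5 rad).
It also fails if it takes over 46 s, if anything falls off the work surface, if the arm or the gripper's body presses on something with over 40 N, if the wrist force passes 120 N, or if a joint passes its speed limit or range.

## Robot

A 7-joint arm with a two-finger parallel gripper is mounted at the origin on the work surface. World frame = base frame: x ahead of the robot, y to its left, z up, the work surface at z = 0. Lengths are in m, angles in rad, forces in N, time in s.
With the tool pointing down it reaches from about 0.4 to 0.85 m from the base axis. Payload 4.4 kg.
Tool frame: the origin (TCP) lies on the centre line of the jaws, within the pads' length; the fingertips stand 14 mm ahead of it and the grasp point (between the pads) lies 5 mm behind it; y points along the fingers, z is the direction in which the jaws open and shut, and the axes are right-handed (so a half turn about y gives the same grasp; the last joint's range is limited). The gripper opens to 94 mm and grips with 3 to 60 N. Pads are 16 mm wide; open, the fingers measure 119 mm over their backs; the gripper's body (75 mm by 177 mm) begins 78 mm behind the grasp point.
Start: joints at [-0.066, 0.628, 0.038, 1.517, -0.027, 0.996, -0.02], TCP at [0.65, 0, 0.219] pointing down, gripper open.
Joint ranges: [-3.06, 3.06], [-0.37, 2.12], [-1.25, 1.32], [0.18, 2.47], [-1.1, 4.24], [0.23, 1.98], [-2.94, 2.94]. Speed limits (rad/s): [2.57, 2.57, 3.14, 3.14, 3.14, 3.14, 3.14].

## Interface

Orientations are given as a unit quaternion [x, y, z, w].
In Python, from rig import env gives the robot as it stands.
- The arm moves only by the shell command python3 -m crank 'ROWS' [FORCE]. ROWS is JSON, a list of rows, each an object of numbers: "x", "y", "z": the shift along the world's x, y, z in mm; "wx", "wy", "wz": the turn, a rotation vector about the world's x, y, z in degrees; "grip": the opening, from 0 (shut) to 1 (fully open). A call has 1 to 12 rows; each row shifts and turns the commanded pose from where the row before left it; what a row does not reach is not made up. A row lasts 1/12 s, in which the tool goes at most 41.7 mm and 7.16 degrees, less where a joint would pass 70% of its speed; a pose out of reach is approached as far as the arm can. A call is refused whole if a number of a shift passes 41.7 or a number of a turn 7.16, either way. A call with a gripper value outside its range is refused whole. The fingers move at their own pace and stop on an object; FORCE is the grip in N (left out, the last holds). Time passes only in rows, so rows that do not move let the fingers close. It gives the time, the measured TCP pose, the force and the opening at its end, in the units of the state.
- env.observe(): the state, without advancing time (a new reading comes with each control period).
- env.camera(name): name is "scene" or "side" or "wrist"; returns the picture (480x640x3 uint8, red, green, blue); there is no depth.
- env.camera_params(name): a dict with "fx", "fy", "cx", "cy" (pixels), "R" (3x3) and "t" (3): a world point X has camera coordinates R X + t. Camera axes: x right, y down, z forward; pixel columns grow to the right and rows downward; lengths in m; the calibration is good to about 2 mm. A picture is of the moment at which its call begins: read the wrist's pose just before it. camera_params takes no time and is no camera call; for the wrist camera it gives the pose at the moment of the call.
- env.hand_in(): hands the job in, once; it reports no verdict.
The state is a dict: "clock": time; "joint_positions": joint angles; "dq": joint speeds; "tau": joint torques, N m; "tcp_pos": TCP position; "eef_rot": TCP orientation; "wrist_force": force on the tool from outside, world axes, zero at the start; "moment": the same for the moment, N m; "gripper_width": finger opening in m.
Only numpy, scipy, OpenCV 4.12 (cv2) and the standard library are available. Lean on these libraries where they do the work, as an engineer would, in place of code of your own. Each camera call takes 0.05 s, during which the arm holds its last target. There are 200 camera calls.

## Working session

There is one attempt and no reset: what is moved stays moved. The work goes in short steps, Python scripts to look and compute and a shell command to move; the robot and the scene stay as the last step left them, time stands still between calls to the robot, and variables do not carry over. Pictures are saved under pics/ and viewed, about 8 in all and at most 12, crops included, and the job is handed in when it is done.

```bash
mkdir -p pics; ls; python3 - <<'E'
from rig import env
import cv2, numpy as np
o=env.observe(); print(o)
for n in("scene","side"):
    cv2.imwrite(f"pics/{n}0.png",env.camera(n)[:,:,::-1]); p=env.camera_params(n); print(n,{k:np.round(v,4).tolist() for k,v in p.items()})
E
```

```text
pics
{'clock': 0.0, 'joint_positions': array([-0.06581879,  0.62928987,  0.03845744,  1.51836281, -0.02703631,
        0.99624716, -0.02001642]), 'dq': array([ 0.00049673,  0.00054859,  0.00048722, -0.0025023 ,  0.00052007,
        0.00092701,  0.00095055]), 'tau': array([ 1.05774864e-04, -5.49729431e+01,  1.14371493e+00, -1.86633307e+01,
       -5.21096285e-02,  2.37884105e-02,  1.36332897e-04]), 'tcp_pos': array([6.49380166e-01, 4.35995190e-05, 2.18592463e-01]), 'eef_rot': array([-0.50043937,  0.50045481, -0.49955968,  0.49954533]), 'wrist_force': array([ 0.14801204, -1.60464889, -0.21314012]), 'moment': array([-0.01381672, -0.05427103, -0.0422739 ]), 'gripper_width': 0.09407329028594213}
scene {'fx': 501.8323, 'fy': 501.8323, 'cx': 321.2426, 'cy': 236.9715, 'R': [[0.6919, 0.7216, 0.0225], [0.4707, -0.4272, -0.7719], [-0.5474, 0.5447, -0.6353]], 't': [-0.3598, -0.1946, 1.3706]}
side {'fx': 534.426, 'fy': 534.426, 'cx': 316.325, 'cy': 241.9912, 'R': [[-0.9651, -0.262, 0.0016], [-0.1776, 0.6499, -0.739], [0.1926, -0.7134, -0.6737]], 't': [0.5203, 0.115, 1.0914]}
```

View pics/scene0.png

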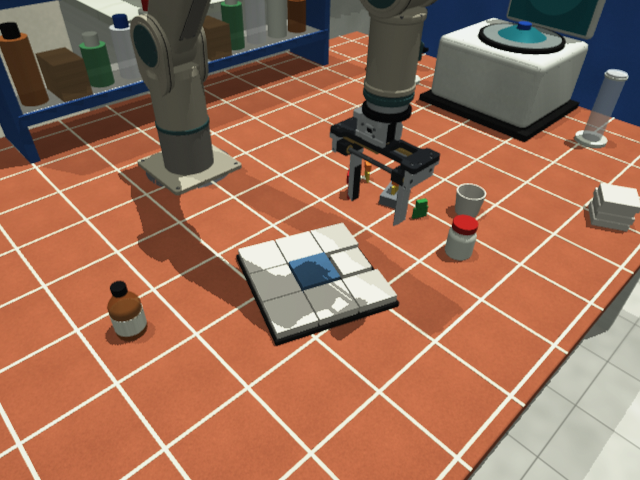

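View pics/side0.png

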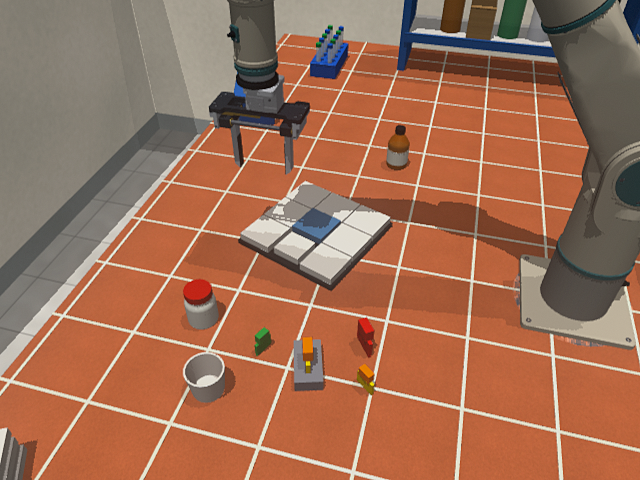

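The scene view shows the plinth at (318,275), the amber bottle at (127,312), the jar at (461,238) and the cup at (470,200).

Side view candidates for the spacer:
- orange/yellow in the grey stand (308,352)
- smaller orange/yellow, loose (367,377)
- green (262,340)
- red (366,335)

The one in the stand fits: it isn't green or red, and it looks like the larger of the two orange ones. I'll confirm that in an enlarged crop.

```bash
python3 - <<'E'
import cv2, numpy as np
s=cv2.imread("pics/side0.png")
a=cv2.resize(s[325:395,240:390],(800,373),interpolation=cv2.INTER_CUBIC)
cv2.imwrite("pics/c1.png",cv2.resize(s[325:400,280:380],(800,600),interpolation=cv2.INTER_CUBIC))
cv2.imwrite("pics/c2.png",cv2.resize(s[175:295,235:395],(800,600),interpolation=cv2.INTER_CUBIC))
E
```

```text
(no output)
```

View pics/c1.png

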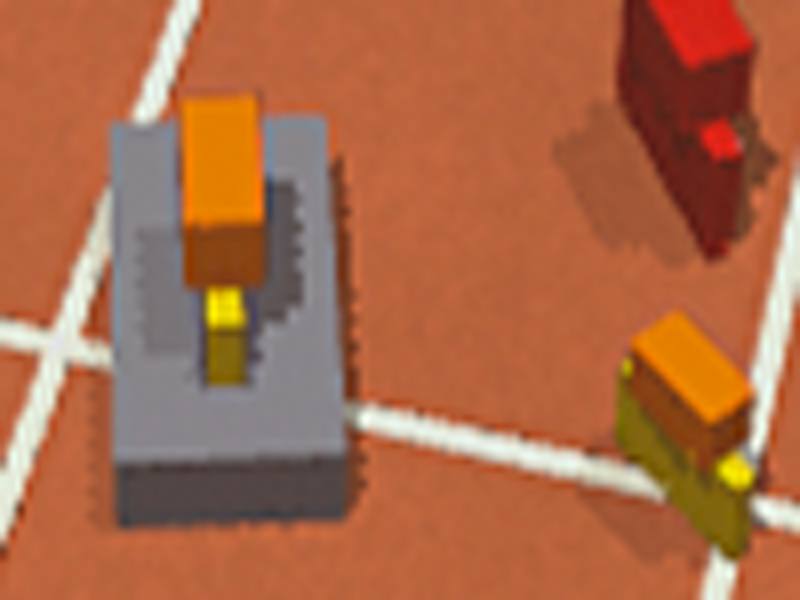

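View pics/c2.png

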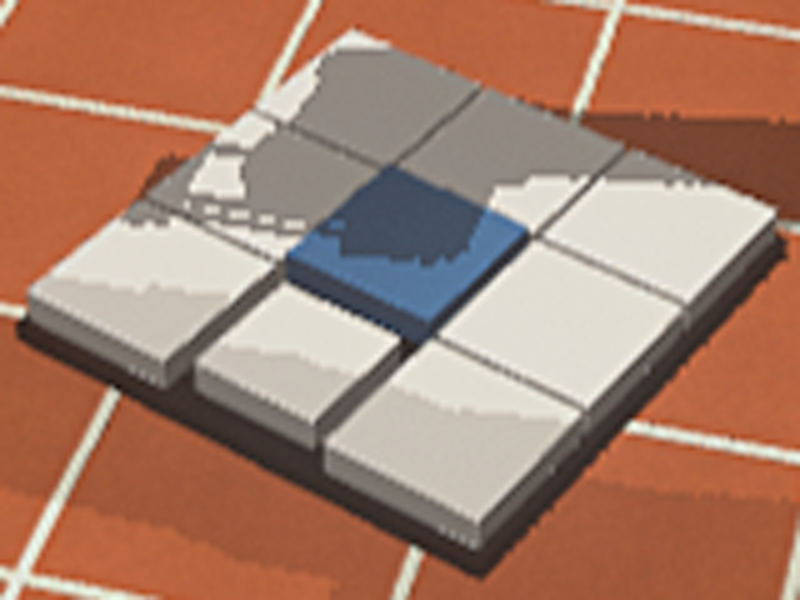

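The crop confirms it. The orange/yellow piece in the stand is clearly larger than the loose one at the lower right. The short tile is the one below-left of the blue tile, with the wide joint between them.

```bash
cat > h.py <<'E'
from rig import env
import numpy as np, cv2
def ray(name,uv,z,p=None):
    p=p or env.camera_params(name); R=np.array(p["R"]);t=np.array(p["t"]);C=-R.T@t
    d=R.T@np.array([(uv[0]-p["cx"])/p["fx"],(uv[1]-p["cy"])/p["fy"],1]); return C+d*(z-C[2])/d[2]
def proj(name,X,p=None):
    p=p or env.camera_params(name); c=np.array(p["R"])@X+p["t"]; return [p["fx"]*c[0]/c[2]+p["cx"],p["fy"]*c[1]/c[2]+p["cy"]]
E
python3 - <<'E'
from h import *
def run(n,pts,z,s,o):
    P=np.array([ray("side",((u+.5)/s-.5+o[0],(v+.5)/s-.5+o[1]),z) for u,v in pts])[:,:2]
    e=np.roll(P,-1,0)-P
    print(n,"c",(P.mean(0)*1e3).round(1),"len",(np.linalg.norm(e,axis=1)*1e3).round(1),"ang",np.degrees(np.arctan2(e[:,1],e[:,0])).round(1)); 
run("block",[(183,99),(257,96),(264,222),(184,224)],.072,8,(280,325))
run("stand",[(110,122),(327,117),(345,455),(115,460)],.026,8,(280,325))
run("blue",[(393,167),(528,235),(425,315),(288,255)],.036,5,(235,175))
run("plinth",[(352,30),(778,213),(479,521),(30,292)],.030,5,(235,175))
for n,uv,z in(("jar",(202,318),0),("cup",(207,392),0),("small",(367,380),0),("red",(366,345),0),("green",(262,345),0)): print(n,ray("side",uv,z).round(3))
P=[ray("side",((u+.5)/5-.5+235,(v+.5)/5-.5+175),.03) for u,v in[(398,343),(315,425),(197,360)]]
print("short c",(P[0]+P[2])/2, np.linalg.norm(P[0]-P[1]),np.linalg.norm(P[2]-P[1]))
E
```

```text
block c [472.6 304.5] len [16.1 33.2 16.9 32.9] ang [-161.9  108.1   17.   -73.3]
stand c [472.8 303.7] len [49.8 89.6 49.2 89.5] ang [-163.1  107.3   16.7  -72.3]
blue c [553.1 -51.2] len [78.8 72.  73.6 78.9] ang [ 156.6   64.4  -18.1 -111.4]
plinth c [552.8 -52. ] len [245.3 242.6 242.8 243.7] ang [ 159.5   69.4  -20.3 -110.1]
jar [0.705 0.246 0.   ]
cup [0.629 0.396 0.   ]
small [0.365 0.299 0.   ]
red [0.381 0.225 0.   ]
green [0.57  0.276 0.   ]
short c [0.58215136 0.02592607 0.03      ] 0.06220737920584902 0.06606226361333989
```

```bash
python3 -m crank '[{"x":-17.7,"y":30.4,"wz":1.7},{"x":-17.7,"y":30.4,"wz":1.7},{"x":-17.7,"y":30.4,"wz":1.7},{"x":-17.7,"y":30.4,"wz":1.7},{"x":-17.7,"y":30.4,"wz":1.7},{"x":-17.7,"y":30.4,"wz":1.7},{"x":-17.7,"y":30.4,"wz":1.7},{"x":-17.7,"y":30.4,"wz":1.7},{"x":-17.7,"y":30.4,"wz":1.7},{"x":-17.7,"y":30.4,"wz":1.7,"grip":0.6},{},{}]' 20
python3 - <<'E'
from h import *
from scipy.spatial.transform import Rotation as Ro
o=env.observe(); print(o["tcp_pos"],Ro.from_quat(o["eef_rot"]).as_matrix().round(4).tolist())
p=env.camera_params("wrist"); im=env.camera("wrist")[:,:,::-1].copy(); cv2.imwrite("pics/w1.png",im)
import pickle; pickle.dump(p,open("w1.pkl","wb"))
print(proj("wrist",np.array([.4727,.304,.072]),p))
E
```

```text
[6.49420864e-01 4.63893487e-05 2.18674360e-01] [[0.0, -0.0017, 1.0], [-1.0, 0.0, 0.0], [-0.0, -1.0, -0.0017]]
[np.float64(48.610106022324885), np.float64(-211.893920563034)]validation failed for argument at $[0]...
```

View pics/w1.png

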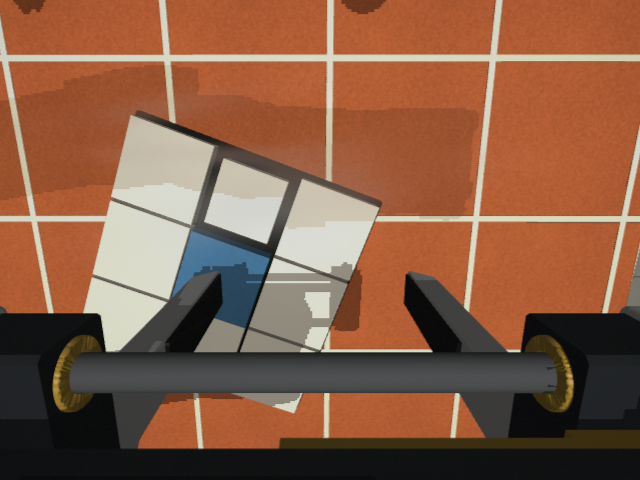

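The move was refused, so the arm hasn't moved. The wrist picture still helps: it shows the short tile with corners at about (221,157), (290,181), (270,246) and (203,223), and the blue tile below it. I'll measure from that, and test the row format with all the keys filled in.

```bash
python3 - <<'E'
from h import *
import pickle; p=pickle.load(open("w1.pkl","rb"))
P=np.array([ray("wrist",u,.03,p) for u in[(222,158),(290,182),(270,246),(204,223)]])[:,:2]*1e3
e=np.roll(P,-1,0)-P; print(P.mean(0),np.linalg.norm(e,axis=1),np.degrees(np.arctan2(e[:,1],e[:,0])))
P=np.array([ray("wrist",u,.03,p) for u in[(133,116),(382,205)]])[:,:2]*1e3; print(P,np.linalg.norm(P[1]-P[0]),np.degrees(np.arctan2(*(P[1]-P[0])[::-1])))
E
python3 -m crank '[{"x":-17.7,"y":30.4,"z":0,"wx":0,"wy":0,"wz":1.7,"grip":1}]' 20
```

```text
[585.85550381  19.58486729] [67.05470524 66.06666733 67.7870276  65.34393127] [ -19.32416582 -108.24305304  160.07314868   71.13000762]
[[485.70838101  99.11800037]
 [716.24997938  17.74903815]] 244.4797263361472 -19.440330801634545
clock: 0.23
tcp_pos: [0.6347, 0.0224, 0.2189]
eef_rot: [0.506, -0.493, 0.497, -0.504]
wrist_force: [0.3, -0.2, 0.5]
gripper_width: 0.0938
```

```bash
python3 -m crank '[{"x":-17.7,"y":30.4,"z":0,"wx":0,"wy":0,"wz":1.7,"grip":1},{"x":-17.7,"y":30.4,"z":0,"wx":0,"wy":0,"wz":1.7,"grip":1},{"x":-17.7,"y":30.4,"z":0,"wx":0,"wy":0,"wz":1.7,"grip":1},{"x":-17.7,"y":30.4,"z":0,"wx":0,"wy":0,"wz":1.7,"grip":1},{"x":-17.7,"y":30.4,"z":0,"wx":0,"wy":0,"wz":1.7,"grip":1},{"x":-17.7,"y":30.4,"z":0,"wx":0,"wy":0,"wz":1.7,"grip":1},{"x":-17.7,"y":30.4,"z":0,"wx":0,"wy":0,"wz":1.7,"grip":1},{"x":-17.7,"y":30.4,"z":0,"wx":0,"wy":0,"wz":1.7,"grip":1},{"x":-17.7,"y":30.4,"z":0,"wx":0,"wy":0,"wz":1.7,"grip":0.6},{"x":0,"y":0,"z":0,"wx":0,"wy":0,"wz":0,"grip":0.6},{"x":0,"y":0,"z":0,"wx":0,"wy":0,"wz":0,"grip":0.6}]' 20
python3 - <<'E'
from h import *
from scipy.spatial.transform import Rotation as Ro
o=env.observe(); print(o["tcp_pos"],Ro.from_quat(o["eef_rot"]).as_matrix().round(4).tolist())
p=env.camera_params("wrist"); im=env.camera("wrist")[:,:,::-1].copy(); cv2.imwrite("pics/w2.png",im)
import pickle; pickle.dump(p,open("w2.pkl","wb"))
print(proj("wrist",np.array([.4727,.304,.072]),p))
E
```

```text
clock: 1.15
tcp_pos: [0.4714, 0.3063, 0.2193]
eef_rot: [0.569, -0.42, 0.419, -0.569]
wrist_force: [0.0, -1.7, -0.5]
gripper_width: 0.0774
[0.4713862  0.30627768 0.21930506] [[0.2971, -0.0008, 0.9549], [-0.9549, 0.0006, 0.2971], [-0.0008, -1.0, -0.0006]]
[np.float64(313.2729928289214), np.float64(235.0050190989069)]
```

View pics/w2.png

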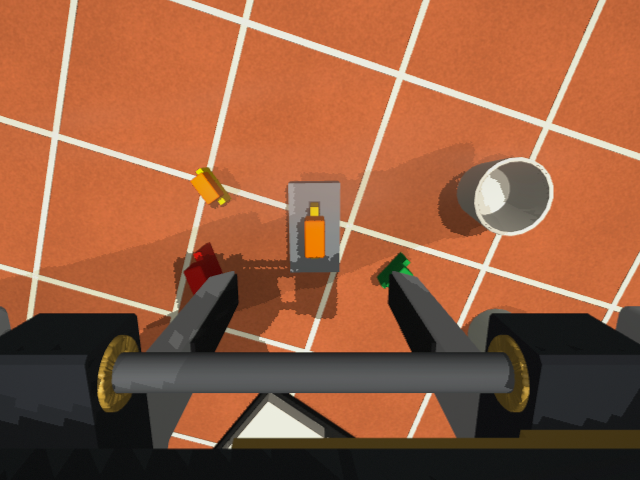

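The stand's spacer shows its orange top at about (305–324, 217–258), within 2 px of where I predicted it, and square to the jaws. The small orange piece at (210,187), the red at (203,268) and the green at (395,268) are clear of the fingers' path.

```bash
python3 - <<'E'
from h import *
import pickle; p=pickle.load(open("w2.pkl","rb"))
im=cv2.imread("pics/w2.png"); h=cv2.cvtColor(im,cv2.COLOR_BGR2HSV)
m=((h[:,:,0]>10)&(h[:,:,0]<20)&(h[:,:,1]>230)&(h[:,:,2]>200)).astype(np.uint8); m[:,:280]=0;m[:,350:]=0;m[:200]=0;m[270:]=0
r=cv2.minAreaRect(cv2.findNonZero(m)); print(r)
P=np.array([ray("wrist",c,.072,p) for c in cv2.boxPoints(r)])[:,:2]; e=np.roll(P,-1,0)-P
print(P.mean(0),np.linalg.norm(e,axis=1),np.degrees(np.arctan2(e[:,1],e[:,0])))
print(ray("wrist",r[0],.072,p), env.observe()["tcp_pos"])
E
```

```text
((314.0, 239.0), (36.0, 18.0), 90.0)
[0.47442206 0.30060534] [0.01547654 0.0321908  0.01584838 0.03219069] [  17.31623872  -72.31049492 -162.68315025  107.02766644]
[0.47436507 0.3007877  0.072     ] [0.47271258 0.30411757 0.21928038]
```

```bash
python3 -m crank '[{"x":1,"y":-1.5,"z":-30,"wx":0,"wy":0,"wz":0,"grip":0.6},{"x":0,"y":0,"z":-35,"wx":0,"wy":0,"wz":0,"grip":0.6},{"x":0,"y":0,"z":-35,"wx":0,"wy":0,"wz":0,"grip":0.6},{"x":0,"y":0,"z":-35,"wx":0,"wy":0,"wz":0,"grip":0.6},{"x":0,"y":0,"z":-20,"wx":0,"wy":0,"wz":0,"grip":0.6},{"x":0,"y":0,"z":-10,"wx":0,"wy":0,"wz":0,"grip":0.6},{"x":0,"y":0,"z":0,"wx":0,"wy":0,"wz":0,"grip":0.6},{"x":0,"y":0,"z":0,"wx":0,"wy":0,"wz":0,"grip":0.6}]' 20
python3 -m crank '[{"x":0,"y":0,"z":0,"wx":0,"wy":0,"wz":0,"grip":0.3},{"x":0,"y":0,"z":0,"wx":0,"wy":0,"wz":0,"grip":0},{"x":0,"y":0,"z":0,"wx":0,"wy":0,"wz":0,"grip":0},{"x":0,"y":0,"z":0,"wx":0,"wy":0,"wz":0,"grip":0},{"x":0,"y":0,"z":0,"wx":0,"wy":0,"wz":0,"grip":0},{"x":0,"y":0,"z":0,"wx":0,"wy":0,"wz":0,"grip":0},{"x":0,"y":0,"z":0,"wx":0,"wy":0,"wz":0,"grip":0},{"x":0,"y":0,"z":0,"wx":0,"wy":0,"wz":0,"grip":0}]' 20
```

```text
clock: 1.87
tcp_pos: [0.475, 0.3017, 0.0548]
eef_rot: [-0.568, 0.421, -0.421, 0.568]
wrist_force: [0.2, 0.5, -0.4]
gripper_width: 0.0565
clock: 2.53
tcp_pos: [0.4742, 0.3027, 0.0548]
eef_rot: [-0.568, 0.421, -0.421, 0.569]
wrist_force: [-0.6, 0.0, 2.7]
gripper_width: 0.0179
```

The grip holds: the opening is 17.9 mm, against an 18 mm block. Next I'll lift and carry it to a hover point beside the joint, with the joint in the wrist camera's clear view.

```bash
python3 -m crank '[{"x":0,"y":0,"z":10,"wx":0,"wy":0,"wz":0,"grip":0},{"x":0,"y":0,"z":20,"wx":0,"wy":0,"wz":0,"grip":0},{"x":0,"y":0,"z":30,"wx":0,"wy":0,"wz":0,"grip":0},{"x":0,"y":0,"z":30,"wx":0,"wy":0,"wz":0,"grip":0},{"x":0,"y":0,"z":30,"wx":0,"wy":0,"wz":0,"grip":0}]' 20
python3 -m crank '[{"x":16,"y":-33.6,"z":0,"wx":0,"wy":0,"wz":5.27,"grip":0},{"x":16,"y":-33.6,"z":0,"wx":0,"wy":0,"wz":5.27,"grip":0},{"x":16,"y":-33.6,"z":0,"wx":0,"wy":0,"wz":5.27,"grip":0},{"x":16,"y":-33.6,"z":0,"wx":0,"wy":0,"wz":5.27,"grip":0},{"x":16,"y":-33.6,"z":0,"wx":0,"wy":0,"wz":5.27,"grip":0},{"x":16,"y":-33.6,"z":0,"wx":0,"wy":0,"wz":5.27,"grip":0},{"x":16,"y":-33.6,"z":0,"wx":0,"wy":0,"wz":5.27,"grip":0},{"x":16,"y":-33.6,"z":0,"wx":0,"wy":0,"wz":5.27,"grip":0},{"x":16,"y":-33.6,"z":0,"wx":0,"wy":0,"wz":5.27,"grip":0},{"x":16,"y":-33.6,"z":0,"wx":0,"wy":0,"wz":5.27,"grip":0},{"x":0,"y":0,"z":0,"wx":0,"wy":0,"wz":0,"grip":0},{"x":0,"y":0,"z":0,"wx":0,"wy":0,"wz":0,"grip":0}]' 20
python3 -m crank '[{"x":0,"y":0,"z":0,"wx":0,"wy":0,"wz":0,"grip":0},{"x":0,"y":0,"z":0,"wx":0,"wy":0,"wz":0,"grip":0},{"x":0,"y":0,"z":0,"wx":0,"wy":0,"wz":0,"grip":0}]' 20
python3 - <<'E'
from h import *
from scipy.spatial.transform import Rotation as Ro
o=env.observe(); print(o["tcp_pos"],Ro.from_quat(o["eef_rot"]).as_matrix().round(4).tolist())
p=env.camera_params("wrist"); im=env.camera("wrist")[:,:,::-1].copy(); cv2.imwrite("pics/w3.png",im)
import pickle; pickle.dump(p,open("w3.pkl","wb"))
for n in("scene","side"): cv2.imwrite(f"pics/{n}3.png",env.camera(n)[:,:,::-1])
E
```

```text
clock: 2.95
tcp_pos: [0.4735, 0.3022, 0.176]
eef_rot: [0.569, -0.421, 0.42, -0.568]
wrist_force: [0.8, 0.5, -1.5]
gripper_width: 0.0182
clock: 3.95
tcp_pos: [0.6341, -0.0373, 0.1743]
eef_rot: [0.696, -0.127, 0.127, -0.695]
wrist_force: [-0.3, -0.0, -0.2]
gripper_width: 0.018
clock: 4.2
tcp_pos: [0.6335, -0.0313, 0.1748]
eef_rot: [-0.696, 0.124, -0.124, 0.696]
wrist_force: [0.5, -0.1, -0.8]
gripper_width: 0.0179
[ 0.63353354 -0.03134189  0.17478547] [[0.9388, -0.0003, 0.3444], [-0.3444, 0.0006, 0.9388], [-0.0005, -1.0, 0.0005]]
```

View pics/w3.png

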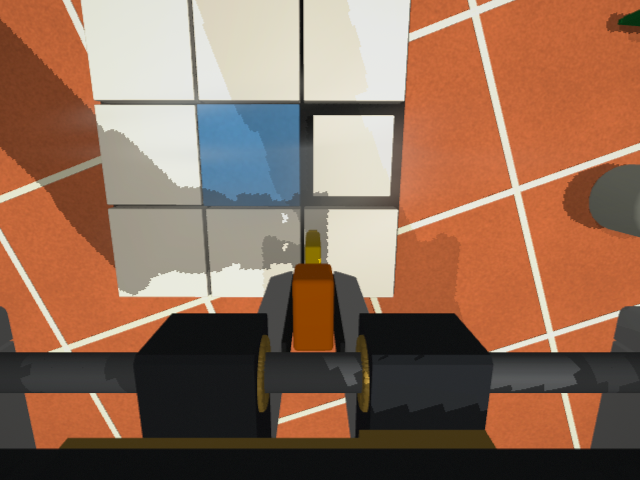

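The wrist view (picture 7) shows the blue tile at about (198–301, 104–207) and the short tile at (313–393, 115–196). The wide joint is between them, around x≈306. The held spacer's blade points along it at x≈313. I'll enlarge this to check its alignment against the joint.

```bash
python3 - <<'E'
import cv2
s=cv2.imread("pics/w3.png"); cv2.imwrite("pics/c3.png",cv2.resize(s[95:275,190:410],(792,648),interpolation=cv2.INTER_CUBIC)[:600])
E
```

```text
(no output)
```

View pics/c3.png

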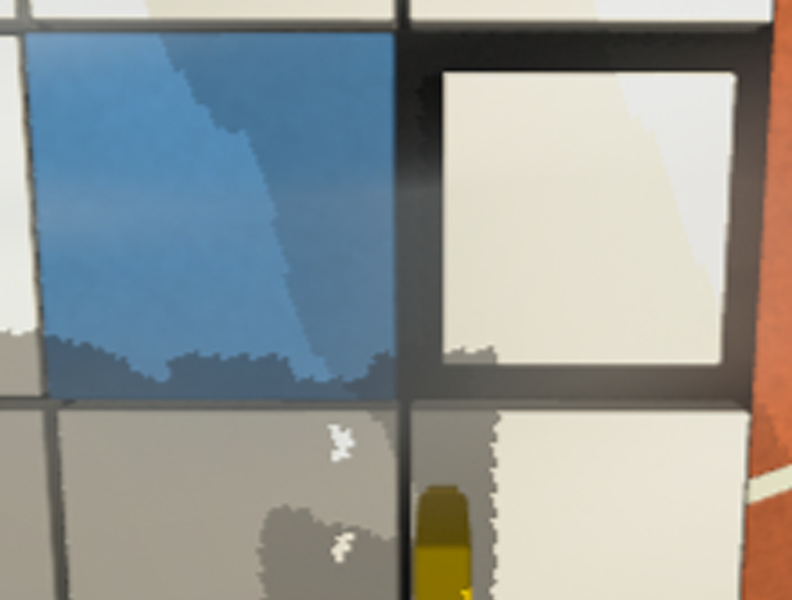

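```bash
python3 - <<'E'
from h import *
import pickle; p=pickle.load(open("w3.pkl","rb"))
f=lambda u:((u[0]+.5)/3.6-.5+190,(u[1]+.5)/3.6-.5+95)
def q(n,pts,z):
    P=np.array([ray("wrist",f(u),z,p) for u in pts])[:,:2]*1e3; e=np.roll(P,-1,0)-P
    print(n,P.mean(0).round(1),np.linalg.norm(e,axis=1).round(1),np.degrees(np.arctan2(e[:,1],e[:,0])).round(2)); return P.mean(0)
s=q("short",[(443,71),(737,73),(721,363),(442,364)],.03); b=q("blue",[(25,33),(396,32),(397,400),(45,399)],.036)
d=s-b; print(np.linalg.norm(d),np.degrees(np.arctan2(d[1],d[0])),"joint",b+d/np.linalg.norm(d)*45.25)
# spacer model
tcp=np.array([.63353,-.03134,.17479]); z=np.array([.3444,.9388,0]); u=np.array([-.9388,.3444,0])
C=np.array(p["R"]).T@-np.array(p["t"]); print("cam",C-tcp)
for n,dx,dy,zz in(("foot",2.5,25,-48.8),("foot",-2.5,25,-48.8),("bladetop",4,25,-8.8),("bladetop",-4,25,-8.8)):
    X=tcp+z*dx/1e3+u*dy/1e3+np.array([0,0,zz/1e3]); pr=np.array(proj("wrist",X,p)); print(n,((pr-[190,95]+.5)*3.6-.5).round(0))
E
```

```text
short [584.4  20.9] [65.2 64.2 65.  64.8] [  69.51  -20.44 -109.92  159.67]
blue [555.8 -57.1] [80.1 79.9 81.  79.4] [  70.03  -20.44 -110.29  158.92]
83.04681213057235 69.88819201341401 joint [571.4053778  -14.63842501]
cam [-0.06413232  0.02308255  0.16582782]
foot [460. 473.]
foot [430. 473.]
bladetop [475. 532.]
bladetop [416. 532.]
```

The fit agrees with the given sizes: 65 and 80 mm tiles, an 83.05 mm centre distance and a joint direction of 69.9° against the jaws' 69.85°. Spacer and joint in the same picture put the joint at (571.4, −14.6). I'll move over it and stop with the foot about 9 mm above the blue tile for a check.

```bash
python3 -m crank '[{"x":-32,"y":8.7,"z":0,"wx":0,"wy":0,"wz":0,"grip":0},{"x":-32,"y":8.7,"z":0,"wx":0,"wy":0,"wz":0,"grip":0},{"x":0,"y":0,"z":-25,"wx":0,"wy":0,"wz":0,"grip":0},{"x":0,"y":0,"z":-30,"wx":0,"wy":0,"wz":0,"grip":0},{"x":0,"y":0,"z":-26,"wx":0,"wy":0,"wz":0,"grip":0},{"x":0,"y":0,"z":0,"wx":0,"wy":0,"wz":0,"grip":0},{"x":0,"y":0,"z":0,"wx":0,"wy":0,"wz":0,"grip":0},{"x":0,"y":0,"z":0,"wx":0,"wy":0,"wz":0,"grip":0},{"x":0,"y":0,"z":0,"wx":0,"wy":0,"wz":0,"grip":0},{"x":0,"y":0,"z":0,"wx":0,"wy":0,"wz":0,"grip":0}]' 20
python3 - <<'E'
from h import *
from scipy.spatial.transform import Rotation as Ro
o=env.observe(); print(o["tcp_pos"],Ro.from_quat(o["eef_rot"]).as_matrix().round(4).tolist())
p=env.camera_params("wrist"); im=env.camera("wrist")[:,:,::-1].copy(); cv2.imwrite("pics/w4.png",im)
import pickle; pickle.dump(p,open("w4.pkl","wb"))
sd=env.camera("side")[:,:,::-1].copy(); cv2.imwrite("pics/side4.png",sd); cv2.imwrite("pics/scene4.png",env.camera("scene")[:,:,::-1])
a=cv2.resize(im[100:350,200:420],(528,600),interpolation=cv2.INTER_CUBIC)
b=cv2.resize(sd[200:275,285:319],(272,600),interpolation=cv2.INTER_CUBIC)
cv2.imwrite("pics/c4.png",np.hstack([a,b]))
E
```

```text
clock: 5.18
tcp_pos: [0.5712, -0.016, 0.0951]
eef_rot: [-0.696, 0.124, -0.126, 0.696]
wrist_force: [0.4, 0.2, -0.4]
gripper_width: 0.0175
[ 0.57123932 -0.01596064  0.09507511] [[0.9379, 0.0029, 0.347], [-0.347, 0.0, 0.9379], [0.0027, -1.0, 0.001]]
```

View pics/c4.png

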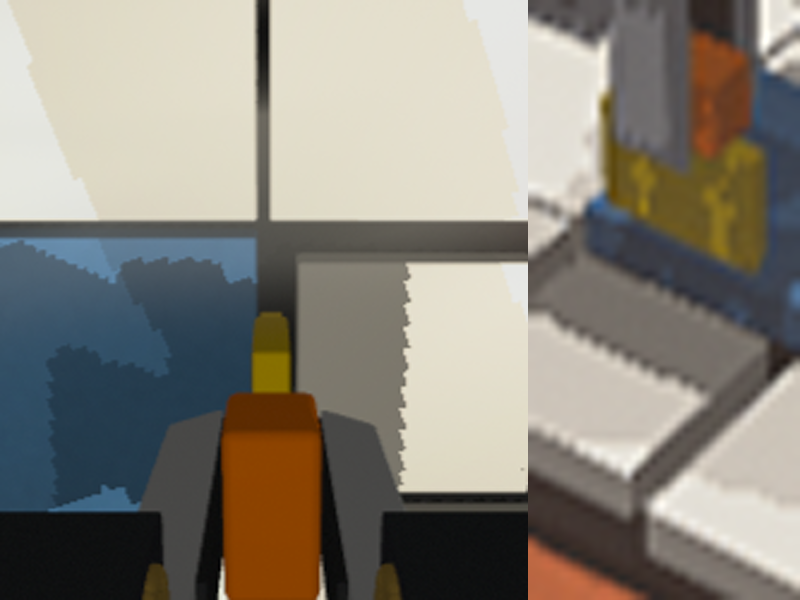

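```bash
python3 - <<'E'
from h import *
import pickle; p=pickle.load(open("w4.pkl","rb"))
o=env.observe(); tcp=o["tcp_pos"]; print(tcp)
f=lambda u:((u[0]+.5)/2.4-.5+200,(u[1]+.5)/2.4-.5+100)
z=np.array([.347,.9379]); u=np.array([-.9379,.347]); t4=np.array([.57124,-.01596])
for n,a,h in(("blue",(257,240),.036),("blue",(256,300),.036),("short",(297,256),.03),("short",(297,330),.03),("foot",(272,314),.0463),("footL",(255,316),.0463),("footR",(289,316),.0463),("bladetop",(272,352),.0863)):
    d=ray("wrist",f(a),h,p)[:2]-t4; print(n,"across",round(d@z*1e3,1),"along",round(d@u*1e3,1))
E
```

```text
[ 0.57059497 -0.0161396   0.09440312]
blue across -4.0 along 39.2
blue across -4.3 along 23.7
short across 6.4 along 34.2
short across 6.6 along 14.4
foot across -0.2 along 22.3
footL across -4.4 along 21.7
footR across 4.0 along 21.8
bladetop across -0.2 along 23.0
```

The near look shows the joint 10.6 mm wide, as it should be. The foot is about 1.5 mm too close to the blue side, so I'll correct that and let it settle.

```bash
python3 -m crank '[{"x":-0.8,"y":2.1,"z":0,"wx":0,"wy":0,"wz":0,"grip":0},{"x":0,"y":0,"z":0,"wx":0,"wy":0,"wz":0,"grip":0},{"x":0,"y":0,"z":0,"wx":0,"wy":0,"wz":0,"grip":0},{"x":0,"y":0,"z":0,"wx":0,"wy":0,"wz":0,"grip":0},{"x":0,"y":0,"z":0,"wx":0,"wy":0,"wz":0,"grip":0},{"x":0,"y":0,"z":0,"wx":0,"wy":0,"wz":0,"grip":0}]' 20
python3 - <<'E'
from h import *
o=env.observe(); print(o["tcp_pos"],o["wrist_force"]); t=o["tcp_pos"][:2]-[.57124,-.01596]; print("across",t@[.347,.9379]*1e3,"along",t@[-.9379,.347]*1e3)
E
```

```text
clock: 5.83
tcp_pos: [0.5692, -0.014, 0.0934]
eef_rot: [0.696, -0.125, 0.125, -0.696]
wrist_force: [0.0, 0.4, -0.4]
gripper_width: 0.0179
[ 0.56920054 -0.01402921  0.09343814] [ 0.04450198  0.41056583 -0.3506335 ]
across 1.1031953960182255 along 2.582796677267553
```

```bash
python3 -m crank '[{"x":0,"y":0.2,"z":-5,"wx":0,"wy":0,"wz":0,"grip":0},{"x":0,"y":0,"z":-3,"wx":0,"wy":0,"wz":0,"grip":0},{"x":0,"y":0,"z":-3,"wx":0,"wy":0,"wz":0,"grip":0},{"x":0,"y":0,"z":-3,"wx":0,"wy":0,"wz":0,"grip":0},{"x":0,"y":0,"z":-3,"wx":0,"wy":0,"wz":0,"grip":0},{"x":0,"y":0,"z":0,"wx":0,"wy":0,"wz":0,"grip":0},{"x":0,"y":0,"z":0,"wx":0,"wy":0,"wz":0,"grip":0}]' 20
```

```text
clock: 6.42
tcp_pos: [0.5691, -0.0137, 0.0762]
eef_rot: [0.696, -0.125, 0.124, -0.696]
wrist_force: [0.2, 0.5, -1.5]
gripper_width: 0.0179
```

```bash
python3 -m crank '[{"x":0,"y":0,"z":-3,"wx":0,"wy":0,"wz":0,"grip":0},{"x":0,"y":0,"z":-3,"wx":0,"wy":0,"wz":0,"grip":0},{"x":0,"y":0,"z":-3,"wx":0,"wy":0,"wz":0,"grip":0},{"x":0,"y":0,"z":0,"wx":0,"wy":0,"wz":0,"grip":0},{"x":0,"y":0,"z":0,"wx":0,"wy":0,"wz":0,"grip":0},{"x":0,"y":0,"z":0,"wx":0,"wy":0,"wz":0,"grip":0}]' 20
```

```text
clock: 6.92
tcp_pos: [0.5692, -0.0138, 0.0675]
eef_rot: [-0.696, 0.125, -0.125, 0.696]
wrist_force: [0.9, -0.2, -0.1]
gripper_width: 0.0175
```

The foot is in the joint at about 19 mm with no resistance. I'll continue to the board.

```bash
python3 -m crank '[{"x":0,"y":0,"z":-3,"wx":0,"wy":0,"wz":0,"grip":0},{"x":0,"y":0,"z":-2,"wx":0,"wy":0,"wz":0,"grip":0},{"x":0,"y":0,"z":-1,"wx":0,"wy":0,"wz":0,"grip":0},{"x":0,"y":0,"z":0,"wx":0,"wy":0,"wz":0,"grip":0},{"x":0,"y":0,"z":0,"wx":0,"wy":0,"wz":0,"grip":0},{"x":0,"y":0,"z":0,"wx":0,"wy":0,"wz":0,"grip":0}]' 20
```

```text
clock: 7.42
tcp_pos: [0.5692, -0.0138, 0.0615]
eef_rot: [-0.696, 0.125, -0.125, 0.696]
wrist_force: [-0.4, 0.1, -0.3]
gripper_width: 0.0181
```

Foot at about 12.7 mm. I'll go 1 mm further, then open gently, only part way.

```bash
python3 -m crank '[{"x":0,"y":0,"z":-1,"wx":0,"wy":0,"wz":0,"grip":0},{"x":0,"y":0,"z":0,"wx":0,"wy":0,"wz":0,"grip":0},{"x":0,"y":0,"z":0,"wx":0,"wy":0,"wz":0,"grip":0}]' 20
python3 -m crank '[{"x":0,"y":0,"z":0,"wx":0,"wy":0,"wz":0,"grip":0.3},{"x":0,"y":0,"z":0,"wx":0,"wy":0,"wz":0,"grip":0.5},{"x":0,"y":0,"z":0,"wx":0,"wy":0,"wz":0,"grip":0.5},{"x":0,"y":0,"z":0,"wx":0,"wy":0,"wz":0,"grip":0.5},{"x":0,"y":0,"z":0,"wx":0,"wy":0,"wz":0,"grip":0.5}]' 20
python3 -m crank '[{"x":0,"y":0,"z":10,"wx":0,"wy":0,"wz":0,"grip":0.5},{"x":0,"y":0,"z":25,"wx":0,"wy":0,"wz":0,"grip":0.5},{"x":0,"y":0,"z":30,"wx":0,"wy":0,"wz":0,"grip":0.5},{"x":0,"y":0,"z":30,"wx":0,"wy":0,"wz":0,"grip":0.5},{"x":20,"y":-6,"z":0,"wx":0,"wy":0,"wz":0,"grip":0.5},{"x":20,"y":-6,"z":0,"wx":0,"wy":0,"wz":0,"grip":0.5},{"x":20,"y":-6,"z":0,"wx":0,"wy":0,"wz":0,"grip":0.5},{"x":0,"y":0,"z":0,"wx":0,"wy":0,"wz":0,"grip":0},{"x":0,"y":0,"z":0,"wx":0,"wy":0,"wz":0,"grip":0},{"x":0,"y":0,"z":0,"wx":0,"wy":0,"wz":0,"grip":0},{"x":0,"y":0,"z":0,"wx":0,"wy":0,"wz":0,"grip":0},{"x":0,"y":0,"z":0,"wx":0,"wy":0,"wz":0,"grip":0}]' 20
python3 - <<'E'
from h import *
p=env.camera_params("wrist"); im=env.camera("wrist")[:,:,::-1].copy(); cv2.imwrite("pics/w5.png",im)
import pickle; pickle.dump(p,open("w5.pkl","wb"))
sd=env.camera("side")[:,:,::-1].copy(); cv2.imwrite("pics/side5.png",sd)
a=im[40:290,180:420]; a=cv2.resize(a,(480,500),interpolation=cv2.INTER_CUBIC)
b=cv2.resize(sd[195:275,285:335],(312,500),interpolation=cv2.INTER_CUBIC)
cv2.imwrite("pics/c5.png",np.hstack([a,b])); print(env.observe()["tcp_pos"],env.observe()["gripper_width"])
E
```

```text
clock: 7.67
tcp_pos: [0.5694, -0.0137, 0.0608]
eef_rot: [-0.696, 0.124, -0.125, 0.696]
wrist_force: [-0.0, 0.6, 3.2]
gripper_width: 0.0181
clock: 8.08
tcp_pos: [0.5691, -0.0138, 0.0604]
eef_rot: [-0.696, 0.125, -0.125, 0.696]
wrist_force: [-0.1, -0.2, -0.4]
gripper_width: 0.0456
clock: 9.08
tcp_pos: [0.6284, -0.0313, 0.1556]
eef_rot: [0.696, -0.125, 0.124, -0.696]
wrist_force: [-0.4, -0.1, 0.1]
gripper_width: 0.0169
[ 0.62870717 -0.0314949   0.15561671] 0.009355754940799288
```

View pics/c5.png

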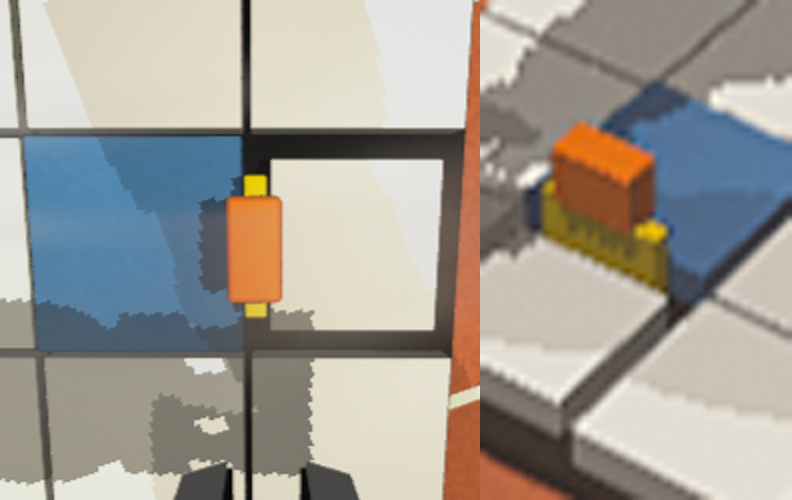

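Picture 10 shows the spacer upright and free in the wide joint, midway along. It reached the board, with 3.2 N of contact at a foot height of 12 mm. Next I'll move the closed fingers over the blue tile.

```bash
python3 -m crank '[{"x":-25,"y":-10.2,"z":0,"wx":0,"wy":0,"wz":0,"grip":0},{"x":-25,"y":-10.2,"z":0,"wx":0,"wy":0,"wz":0,"grip":0},{"x":-24.7,"y":-10.1,"z":0,"wx":0,"wy":0,"wz":0,"grip":0},{"x":0,"y":0,"z":0,"wx":0,"wy":0,"wz":0,"grip":0},{"x":0,"y":0,"z":-30,"wx":0,"wy":0,"wz":0,"grip":0},{"x":0,"y":0,"z":-30,"wx":0,"wy":0,"wz":0,"grip":0},{"x":0,"y":0,"z":-20,"wx":0,"wy":0,"wz":0,"grip":0},{"x":0,"y":0,"z":-15,"wx":0,"wy":0,"wz":0,"grip":0},{"x":0,"y":0,"z":0,"wx":0,"wy":0,"wz":0,"grip":0},{"x":0,"y":0,"z":0,"wx":0,"wy":0,"wz":0,"grip":0},{"x":0,"y":0,"z":0,"wx":0,"wy":0,"wz":0,"grip":0},{"x":0,"y":0,"z":0,"wx":0,"wy":0,"wz":0,"grip":0}]' 20
```

```text
clock: 10.18
tcp_pos: [0.5556, -0.0622, 0.0617]
eef_rot: [-0.696, 0.124, -0.125, 0.696]
wrist_force: [-1.1, -0.7, 0.2]
gripper_width: 0.0006
```

Tips at about 47.7 mm. I'll descend slowly, first to contact.

```bash
python3 -m crank '[{"x":0,"y":0,"z":-5,"wx":0,"wy":0,"wz":0,"grip":0},{"x":0,"y":0,"z":-4,"wx":0,"wy":0,"wz":0,"grip":0},{"x":0,"y":0,"z":-2,"wx":0,"wy":0,"wz":0,"grip":0},{"x":0,"y":0,"z":-2,"wx":0,"wy":0,"wz":0,"grip":0},{"x":0,"y":0,"z":0,"wx":0,"wy":0,"wz":0,"grip":0},{"x":0,"y":0,"z":0,"wx":0,"wy":0,"wz":0,"grip":0},{"x":0,"y":0,"z":0,"wx":0,"wy":0,"wz":0,"grip":0}]' 20
python3 -m crank '[{"x":0,"y":0,"z":-1,"wx":0,"wy":0,"wz":0,"grip":0},{"x":0,"y":0,"z":-1,"wx":0,"wy":0,"wz":0,"grip":0},{"x":0,"y":0,"z":0,"wx":0,"wy":0,"wz":0,"grip":0},{"x":0,"y":0,"z":0,"wx":0,"wy":0,"wz":0,"grip":0},{"x":0,"y":0,"z":0,"wx":0,"wy":0,"wz":0,"grip":0}]' 20
```

```text
clock: 10.77
tcp_pos: [0.5547, -0.0624, 0.0479]
eef_rot: [0.696, -0.124, 0.125, -0.696]
wrist_force: [-0.9, 0.3, 6.1]
gripper_width: 0.0005
clock: 11.18
tcp_pos: [0.5547, -0.0624, 0.0461]
eef_rot: [0.696, -0.124, 0.125, -0.696]
wrist_force: [-0.8, -0.1, 6.9]
gripper_width: 0.0005
```

```bash
python3 -m crank '[{"x":0,"y":0,"z":-1,"wx":0,"wy":0,"wz":0,"grip":0},{"x":0,"y":0,"z":-1,"wx":0,"wy":0,"wz":0,"grip":0},{"x":0,"y":0,"z":0,"wx":0,"wy":0,"wz":0,"grip":0},{"x":0,"y":0,"z":0,"wx":0,"wy":0,"wz":0,"grip":0},{"x":0,"y":0,"z":0,"wx":0,"wy":0,"wz":0,"grip":0}]' 20
python3 -m crank '[{"x":0,"y":0,"z":-0.5,"wx":0,"wy":0,"wz":0,"grip":0},{"x":0,"y":0,"z":0,"wx":0,"wy":0,"wz":0,"grip":0},{"x":0,"y":0,"z":0,"wx":0,"wy":0,"wz":0,"grip":0},{"x":0,"y":0,"z":0,"wx":0,"wy":0,"wz":0,"grip":0}]' 20
```

```text
clock: 11.6
tcp_pos: [0.5547, -0.0624, 0.0443]
eef_rot: [0.696, -0.124, 0.125, -0.696]
wrist_force: [-1.4, -0.6, 8.6]
gripper_width: 0.0007
clock: 11.93
tcp_pos: [0.5547, -0.0624, 0.0443]
eef_rot: [0.696, -0.124, 0.125, -0.696]
wrist_force: [-2.5, -0.1, 11.8]
gripper_width: 0.0004
```

The stop is reached: the height stays put while the force rises to 11.8 N. I'll add a small margin and do a final look.

```bash
python3 -m crank '[{"x":0,"y":0,"z":-0.5,"wx":0,"wy":0,"wz":0,"grip":0},{"x":0,"y":0,"z":0,"wx":0,"wy":0,"wz":0,"grip":0},{"x":0,"y":0,"z":0,"wx":0,"wy":0,"wz":0,"grip":0},{"x":0,"y":0,"z":0,"wx":0,"wy":0,"wz":0,"grip":0},{"x":0,"y":0,"z":0,"wx":0,"wy":0,"wz":0,"grip":0}]' 20
python3 - <<'E'
from h import *
sd=env.camera("side")[:,:,::-1].copy(); im=env.camera("wrist")[:,:,::-1]
cv2.imwrite("pics/c6.png",np.hstack([cv2.resize(sd[160:300,235:395],(480,420),interpolation=cv2.INTER_CUBIC),cv2.resize(im,(320,240)).repeat(1,0) if 0 else cv2.copyMakeBorder(cv2.resize(im,(320,240)),0,180,0,0,cv2.BORDER_CONSTANT)]))
E
```

```text
clock: 12.35
tcp_pos: [0.5548, -0.0624, 0.0442]
eef_rot: [0.696, -0.124, 0.125, -0.696]
wrist_force: [-2.6, 0.3, 16.7]
gripper_width: 0.0003
```

View pics/c6.png

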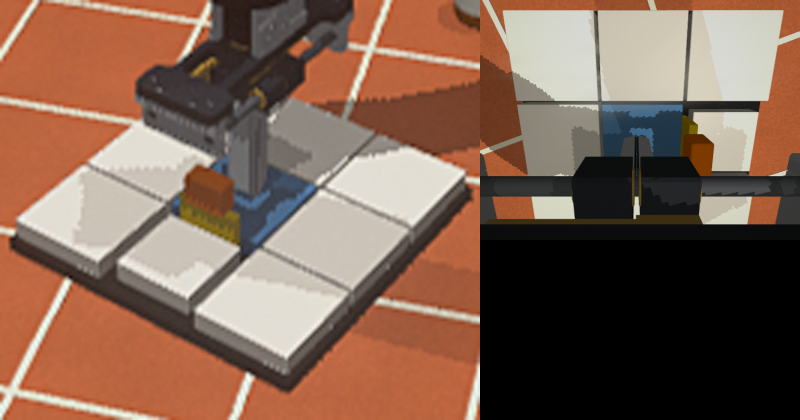

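The final picture shows the blue tile flush with its neighbours under the closed fingers, and the spacer upright in the joint with nothing touching it. Handing in.

```bash
python3 -c "
from rig import env
print(env.hand_in())"
```

```text
the job is handed in; nothing more can be done
None
```

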